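Refit a bottle-capping press: locating plate on the column, head arm held level above it

TASK

Help refit the small bottle-capping press: pass the eye of the flat V-ended locating plate over the press's upright column, lower it (do not drop it) until it lies flat on the base with its V around the round bottle seat, and let go of it. Then take the cast head arm by its balance point, which lies close to the heavy bored hub, lift it, and hold it level and still, its bore straight above the column and a few centimetres clear of the column's top, its ram end over the bottle seat: finish while still holding it there, touching nothing else. Leave the other things on the bench where they are.

Things in the scene. Friction and masses are not known exactly. Their poses are not given: they have to be found in the camera images.
- press: the press, bolted down: grey cast base plate 22 mm thick with a round steel column, 24 mm in diameter, top 180 mm above the bench, its last 6 mm chamfered to 15 mm. Origin on the bench under the column's axis, z up; the base reaches from x = -205 to +55 mm and y = +-75 mm; the bottle seat lies to -x of the column, roughly towards the robot
- press_top (a point): middle of the top end of the column, 180 mm above the bench
- press_seat (a point): centre of the bottle seat, a thin black rubber disc 52 mm across on the base's upper face (22 mm above the bench), 160 mm from the column's axis along the press's -x
- locator: flat aluminium locating plate, 12 mm thick, 0.16 to 0.32 kg, on the bench. Origin on its underside amid the straight neck (36 mm wide along y, x = -50 to 30 mm: grip here); x runs from eye to V. Eye at x = -80 mm: ring 56 mm across, 30 mm hole. Two prongs at 45 degrees to x = 87 mm, 93 mm across. It balances 6 mm from the origin towards the eye
- locator_eye (a point): centre of the plate's eye, on its underside
- locator_vee (a point): the point in the V where a bottle's axis will stand, 160 mm from the eye, on the underside
- bracket: head arm, grey casting, 0.5 to 0.8 kg, on the bench. Origin on its underside, below its balance point; x runs from hub to ram. Hub at x = -52 mm: 56 mm across, 50 high, 28 mm upright bore, lugs to y = 46 mm. Web: 26 mm wide (y), flat sides, 4 to 34 mm above the underside, free from x = -24 to 65 mm; then cheeks 52 mm high and, at x = 108 mm, the ram bush, 34 mm across, 56 high
- bracket_bore (a point): centre of the hub's bore, on the arm's underside, 52 mm from the balance point
- bracket_ram (a point): centre of the ram end, on the arm's underside, 160 mm from the bore
- bottle_a: amber glass spray bottle, 52 x 32 x 100 mm, standing behind the press on its left; leave alone
- bottle_b: the same kind of bottle, behind the press on its right; leave alone
- bottle_c: the same kind of bottle, far to the right; leave alone
- lever: the press's operating lever, a round steel bar 200 mm long with a black ball, 28 mm high, lying on the bench between the robot and the press; leave alone
- cap: loose brass bottle cap, 23 mm across, 26 mm high, beside the press on its right; leave alone
- jar: glass jar with black lid, 60 mm across, 75 mm high, to the left; leave alone
- spanner: flat steel spanner, 150 mm long, 8 mm high, far left; leave alone
- gift_box: black cardboard box 120 x 160 x 55 mm, far right; leave alone
Mind the look-alikes: they are no part of the job. What is shaped like the bracket but blue is not meant.

How it is judged:
By the outcome, as a careful person would: the job done as asked, in the order asked, and still so for the second after the job is handed in, while the arm keeps its last pose, push and grip.
It also fails if it takes over 72 s, if anything falls off the work surface, if the arm or the gripper's body presses on something with over 40 N, if the wrist force passes 120 N, or if a joint passes its speed limit or range.

ROBOT

A 6-joint arm with a two-finger parallel gripper is mounted at the origin on the work surface. World frame = base frame: x ahead of the robot, y to its left, z up, the work surface at z = 0. Lengths are in mm, angles in degrees, forces in N, time in s.
With the tool pointing down it reaches from about 300 to 850 mm from the base axis. Payload 4.2 kg.
Tool frame: the origin (TCP) lies midway between the tips of the shut fingers; the grasp point (between the pads) lies env.hold_point_z behind it (env.hold_point_z is the distance from the TCP to the grasp point, in mm); z points along the fingers, y is the line along which they close (so a half turn about z gives the same grasp; the last joint's range is limited). The gripper opens to 91 mm and grips with 3 to 60 N. Pads are 32 mm wide; open, the fingers measure 118 mm over their backs; the gripper's body (76 mm by 178 mm) begins 60 mm behind the grasp point.
Start: joints at [68.182, 18.312, 89.639, -0, 72.044, -1.146], TCP at [202.991, 537.994, 213.976] pointing down, gripper open.
Joint ranges: [-177.97, 177.97], [-48.28, 115.42], [12.27, 149.76], [-77.06, 257.06], [2.81, 150.46], [-146.56, 146.56]. Speed limits (degrees/s): [147.25, 147.25, 180, 180, 180, 180].

INTERFACE

Orientations are given as [roll, pitch, yaw] about the fixed x, y, z axes, in that order (R = Rz(yaw) Ry(pitch) Rx(roll)).
In Python, from workcell import env, viewer, spotter gives the robot as it stands.
- The arm moves only by the tool apply_moves, never from a script. Its arguments are lists of equal length, an entry for each row: "delta_pos": the shift along the world's x, y, z normalised to -1 to 1, where 1 is 120 mm, a list of three; "rot": the turn, a rotation vector about the world's x, y, z normalised to -1 to 1, where 1 is 1.5 rad, a list of three; "hand": the opening, from 0 (shut) to 1 (fully open). A call has 1 to 10 rows; each row is the pose to reach, as a shift and turn from the pose commanded when the call began; what a row does not reach only later rows make up. A row lasts 1/12 s, in which the tool goes at most 41.7 mm and 7.16 degrees, less where a joint would pass 70% of its speed; a pose out of reach is approached as far as the arm can. A call with a number of a shift or a turn outside -1 to 1 is refused whole. A call with a gripper value outside its range is refused whole. The fingers move at their own pace and stop on an object; "newtons" is the grip in N (left out, the last holds). Time passes only in rows, so rows that repeat a pose let the fingers close. It gives the time, the measured TCP pose, the force, the opening and the grip force at its end, in the units of the state.
- env.state(): the state, without advancing time (a new reading comes with each control period).
- viewer.grab_frame(name): name is "scene" or "side" or "wrist"; returns a dict with "pixels" (420x560x3 uint8, red, green, blue), "camera_matrix" (3x3 intrinsics, pixels), "R" (3x3) and "t" (3): a world point X has camera coordinates R X + t; the wrist camera has in their place "mount" (4x4, takes a point from camera to tool coordinates, whose origin is the TCP and whose axes are the flange's). Camera axes: x right, y down, z forward; pixel columns grow to the right and rows downward; lengths in mm; the calibration is good to about 2 mm. A picture is of the moment at which its call begins: read the wrist's pose just before it. There is no depth.
- env.job_done(): hands the job in; it is judged then, once.
Trained networks look in a picture, given as the dict that the camera call returned (one of the last four; its "shot" number tells which), for a name from the list of things; names that differ only in an ending like _2 or _b are one class to them, and where a whole thing is asked for, a point or a joint stands for the part that bears it (a point fixed in the world has none). Each returns a list of dicts, best first, with "score" (0 to 1); they miss things now and then, are a little off and sometimes report something else, mostly with a low value. They report only what shows in the picture. A call takes as long as a camera call. They do not tell look-alikes from the thing itself.
- spotter.trace(picture, query): "mask" (420x560 bool, what is visible of it) and "box" ([centre column, centre row, width, height] in pixels, round what is visible of it).
- spotter.landmark_of(picture, query): "position" ([column, row] in pixels: a listed point, or the origin of a listed thing).
The state is a dict: "time_s": time; "qpos": joint angles; "qvel": joint speeds; "effort": joint torques, N m; "ee_pos": TCP position; "ee_rot": TCP orientation; "force": force on the tool from outside, world axes, zero at the start; "torque": the same for the moment, N m; "gripper_width": finger opening in mm; "gripper_force": force on a finger pad.
Only numpy, scipy, OpenCV 4.12 (cv2) and the standard library are available. Lean on these libraries where they do the work, as an engineer would, in place of code of your own. Each camera call takes 0.05 s, during which the arm holds its last target. There are 200 camera calls.

## Working session

There is one attempt and no reset: what is moved stays moved. The work goes in short steps, Python scripts to look and compute and a tool call to move; the robot and the scene stay as the last step left them, time stands still between calls to the robot, and variables do not carry over. Pictures are saved under pics/ and viewed, at most 10 in all, crops included, and the job is handed in when it is done.

Besides the shell and the picture viewer there is one more tool, called after "Call:" as name(argument=value, ...) on one line, values as JSON. apply_moves: Moves the arm, as the interface text tells. Its arguments: {"type":"object","properties":{"delta_pos":{"type":"array"},"rot":{"type":"array"},"hand":{"type":"array"},"newtons":{"type":"number"}},"required":["delta_pos","rot","hand"]}

```bash
mkdir -p pics; ls; cat > h.py <<'E'
import numpy as np, cv2
from workcell import env, viewer, spotter
def ray(f,p):
    K=np.array(f["camera_matrix"]);R=np.array(f["R"]);t=np.array(f["t"])
    d=R.T@np.linalg.solve(K,[p[0],p[1],1]);c=-R.T@t
    return c,d
def onz(f,p,z):
    c,d=ray(f,p); return c+d*(z-c[2])/d[2]
def proj(f,X):
    X=np.atleast_2d(X);q=(np.array(f["R"])@X.T).T+np.array(f["t"]);q=(np.array(f["camera_matrix"])@q.T).T
    return q[:,:2]/q[:,2:]
def tri(f1,p1,f2,p2):
    c1,d1=ray(f1,p1);c2,d2=ray(f2,p2)
    s=np.linalg.lstsq(np.c_[d1,-d2],c2-c1,rcond=None)[0]
    a=c1+d1*s[0];b=c2+d2*s[1]
    return (a+b)/2,np.linalg.norm(a-b)
def Rot(r):
    from scipy.spatial.transform import Rotation as Ro
    return Ro.from_euler('xyz',r,degrees=True).as_matrix()
def wrist():
    s=env.state(); f=viewer.grab_frame("wrist")
    T=np.eye(4);T[:3,:3]=Rot(s["ee_rot"]);T[:3,3]=s["ee_pos"]
    M=np.linalg.inv(T@np.array(f["mount"])); f=dict(f);f["R"]=M[:3,:3];f["t"]=M[:3,3]
    return f
def save(f,n):cv2.imwrite("pics/"+n,cv2.cvtColor(f["pixels"],cv2.COLOR_RGB2BGR))
E
python3 - <<'E'
from h import *
np.set_printoptions(precision=1,suppress=True)
print(env.state(),env.hold_point_z)
a=viewer.grab_frame("scene");b=viewer.grab_frame("side")
save(a,"scene.png");save(b,"side.png")
Z=dict(press_top=180,press_seat=22,locator=0,locator_eye=0,locator_vee=0,bracket=0,bracket_bore=0,bracket_ram=0,press=0)
for q,z in Z.items():
  for n,f in (("sc",a),("si",b)):
    for r in spotter.landmark_of(f,q)[:3]:
      p=np.array(r["position"]);print(q,n,round(r["score"],2),p,onz(f,p,z))
E
```

```text
pics
{'time_s': 0.0, 'qpos': array([68.2, 18.4, 89.7, -0. , 72. , -1.1]), 'qvel': array([ 0. , -0. , -0.1,  0. ,  0. ,  0. ]), 'effort': array([ -0. , -41.2, -23.2,   0.1,   0. ,  -0. ]), 'ee_pos': array([202.8, 537.5, 213.1]), 'ee_rot': array([-179.9,   -0. ,  159.3]), 'force': array([-0.1, -0.5,  0.4]), 'torque': array([ 0.,  0., -0.]), 'gripper_force': 0.0, 'gripper_width': 91.1479793626756} 18.8
press_top sc 0.58 [249.4 258. ] [685.7  24.3 180. ]
press_top si 0.95 [341.5 191.9] [698.1  26.  180. ]
press_seat sc 0.69 [268.4 236.5] [523.3 -30.   22. ]
press_seat si 0.66 [298.3 250. ] [537.  -28.9  22. ]
locator sc 0.73 [370.6 274.8] [450.4 300.4   0. ]
locator sc 0.47 [205.5 186.7] [ 466.5 -340.7    0. ]
locator si 0.78 [248.3 210. ] [449.4 279.2   0. ]
locator si 0.6 [228.8 202.1] [392.  354.4   0. ]
locator_eye sc 0.78 [345.7 284.9] [522.8 253.1  -0. ]
locator_eye si 0.57 [267.5 209.9] [518.  259.1   0. ]
locator_vee sc 0.7 [392.8 264.4] [379.3 341.8   0. ]
locator_vee sc 0.31 [142. 198.] [ 628.4 -490.6    0. ]
locator_vee si 0.71 [280.4 356.8] [ 359.2 -398.4    0. ]
locator_vee 
[... 207 characters left out ...]
 si 0.58 [220.8 332.6] [ 232.6 -276.2    0. ]
bracket si 0.52 [231.1 203.9] [397.6 339.2   0. ]
bracket_bore sc 0.85 [243.9 152.1] [ 256.2 -328.     0. ]
bracket_bore sc 0.84 [203.5 193.9] [ 495.3 -325.8    0. ]
bracket_bore sc 0.23 [167.3 259.7] [ 759.4 -251.9    0. ]
bracket_bore si 0.59 [232.4 344.5] [ 253.1 -324.4    0. ]
bracket_bore si 0.58 [323.9 327.7] [ 500.  -341.4    0. ]
bracket_ram sc 0.89 [213.5 161.6] [ 358.  -392.6    0. ]
bracket_ram sc 0.55 [288.  162.6] [ 207.2 -161.     0. ]
bracket_ram si 0.96 [280.3 356.7] [ 359.1 -398.1    0. ]
press sc 0.56 [253.  289.3] [690.7  29.4   0. ]
press sc 0.53 [294.9 211.2] [378.9 -21.    0. ]
press si 0.57 [336.4 240.6] [688.    8.2   0. ]
```

View pics/scene.png

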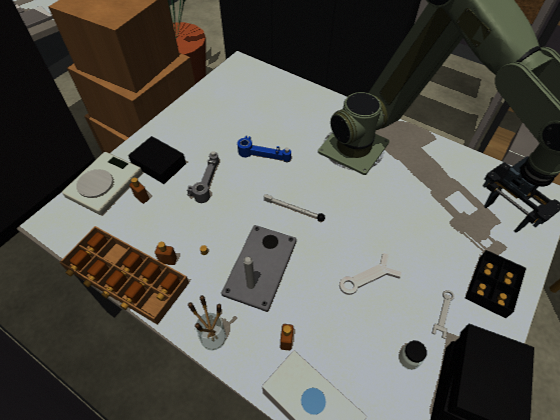

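View pics/side.png

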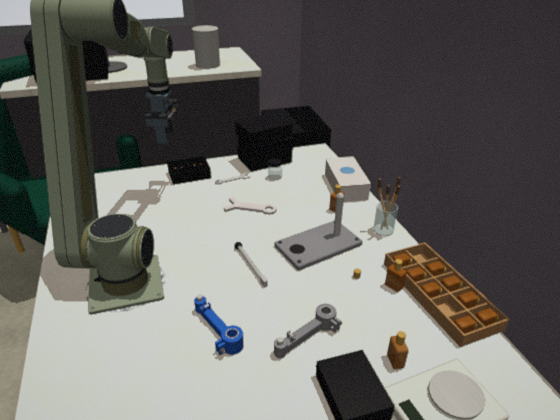

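Grey bracket: scene (205,184), side (309,334). The blue look-alike at scene (263,154) and side (221,333) is not meant. Locator: the flat V-ended plate at scene (371,275); the steel spanner at (443,312) and the lever are other things. I'll move over the locator for a close look with the wrist camera.

Call:
apply_moves(delta_pos=[[1,-1,0.3],[1,-1,0.3],[1,-1,0.3],[1,-1,0.3],[1,-1,0.3],[1,-1,0.3]], rot=[[0,0,-0.1],[0,0,-0.1],[0,0,-0.1],[0,0,-0.1],[0,0,-0.1],[0,0,-0.1]], hand=[1,1,1,1,1,1])

```text
time_s: 1.5
ee_pos: [324.7, 416.8, 250.9]
ee_rot: [179.9, 0.0, 150.5]
force: [-0.3, -0.5, -0.2]
gripper_width: 91.1
gripper_force: 0.0
```

Call:
apply_moves(delta_pos=[[1,-0.9,0],[1,-0.9,0],[1,-0.9,0],[1,-0.9,0],[1,-0.9,0],[1,-0.9,0]], rot=[[0,0,0],[0,0,0],[0,0,0],[0,0,0],[0,0,0],[0,0,0]], hand=[1,1,1,1,1,1])

```text
time_s: 2.0
ee_pos: [443.2, 310.2, 249.2]
ee_rot: [-180.0, -0.1, 150.6]
force: [-0.6, 0.1, 0.1]
gripper_width: 90.9
gripper_force: 0.0
```

```bash
python3 - <<'E'
from h import *
np.set_printoptions(precision=1,suppress=True)
s=env.state();print(s["ee_pos"],s["ee_rot"],s["qpos"])
f=wrist();save(f,"w1.png");print(np.array(f["mount"]))
for q in ("locator","locator_eye","locator_vee"):
    for r in spotter.landmark_of(f,q)[:2]:
      p=np.array(r["position"]);print(q,round(r["score"],2),p,onz(f,p,0))
E
```

```text
[443.2 310.2 249.2] [-180.    -0.1  150.6] [ 33.7  14.1  90.5   0.1  75.5 -26.9]
[[  -0.    -1.    -0.3   78.4]
 [   1.     0.    -0.     0.6]
 [   0.    -0.3    1.  -171.2]
 [   0.     0.     0.     1. ]]
locator 0.58 [278.  186.6] [454.1 299.9   0. ]
locator_vee 0.97 [275.5 120.2] [380.5 338.1   0. ]
```

View picture.

View pics/w1.png

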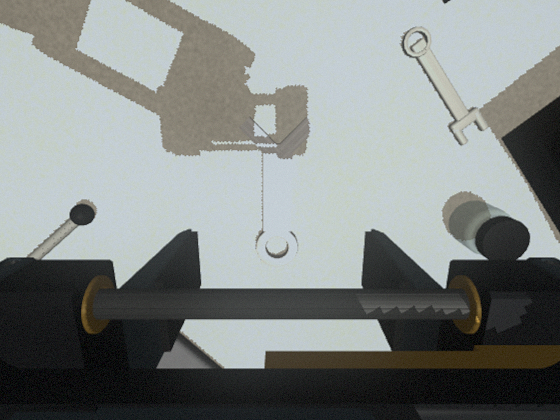

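```bash
cat >> h.py <<'E'
def loc_outline(x,y,yaw,z=12):
    a=np.radians(yaw);c,s=np.cos(a),np.sin(a);th=np.linspace(0,2*np.pi,60)
    L=[np.c_[-80+15*np.cos(th),15*np.sin(th)],np.c_[-80+28*np.cos(th),28*np.sin(th)],np.array([[-50,18],[30,18.]]),np.array([[-50,-18],[30,-18.]])]
    return [np.c_[l@np.array([[c,s],[-s,c]])+[x,y],np.full(len(l),z)] for l in L]
E
python3 - <<'E'
from h import *
np.set_printoptions(precision=1,suppress=True)
f=wrist()
e=onz(f,(277,245),10);v=onz(f,(380,0),0)
print(e)
vee=np.array([380.5,338.1])
d=vee-e[:2];print(np.linalg.norm(d),np.degrees(np.arctan2(d[1],d[0])))
yaw=np.degrees(np.arctan2(d[1],d[0]));u=d/np.linalg.norm(d);o=e[:2]+80*u;print(o,yaw)
g=cv2.cvtColor(f["pixels"],cv2.COLOR_RGB2GRAY).astype(float)
g=np.clip((g-185)*4,0,255).astype(np.uint8)
L=loc_outline(*o,yaw)
im=cv2.cvtColor(cv2.resize(g[80:300,190:370],None,fx=3,fy=3,interpolation=cv2.INTER_NEAREST),cv2.COLOR_GRAY2BGR)
im2=im.copy()
for l in L: cv2.polylines(im2,[((proj(f,l)-[190,80])*3).astype(np.int32)],False,(0,0,255),1)
im=np.hstack([im,im2]);cv2.imwrite("pics/w1c.png",cv2.resize(im,None,fx=.74,fy=.74,interpolation=cv2.INTER_AREA))
E
```

```text
[519.7 262.4  10. ]
158.43410671133066 151.44107259332065
[449.4 300.6] 151.44107259332065
```

View pics/w1c.png

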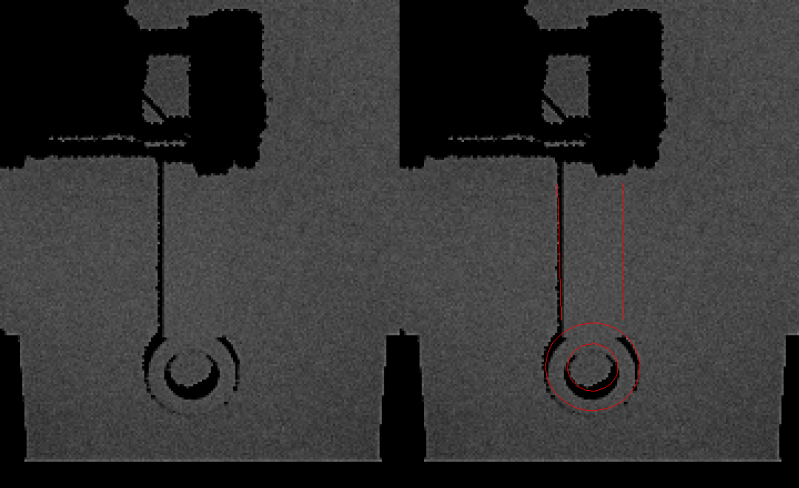

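```bash
python3 - <<'E'
from h import *
np.set_printoptions(precision=1,suppress=True)
f=wrist()
g=cv2.cvtColor(f["pixels"],cv2.COLOR_RGB2GRAY)
R=[];
for r in range(160,226,6):
    row=g[r,250:275].astype(int);i=row.argmin();k=i+np.argmax(row[i:]>225);R.append((250+k-.5,r))
P=np.array([onz(f,p,12)[:2] for p in R]);c=P.mean(0);u=np.linalg.svd(P-c)[2][0];u*=np.sign(-u[0])
print(np.degrees(np.arctan2(u[1],u[0])),[p[0] for p in R])
e=onz(f,(276.3,248.9),12)[:2];n=np.array([-u[1],u[0]]);print(e,(c-e)@n, e+80*u)
E
```

```text
149.50097703212495 [np.float64(261.5), np.float64(261.5), np.float64(261.5), np.float64(261.5), np.float64(261.5), np.float64(261.5), np.float64(261.5), np.float64(261.5), np.float64(261.5), np.float64(261.5), np.float64(260.5)]
[523.6 259.1] 20.362456285825235 [454.6 299.7]
```

Call:
apply_moves(delta_pos=[[0.4,-1,0.5],[0.4,-1,0.5],[0.4,-1,0.5],[0.4,-1,0.5]], rot=[[0,0,-0.26],[0,0,-0.26],[0,0,-0.26],[0,0,-0.26]], hand=[1,1,1,1])

```text
time_s: 2.63
ee_pos: [492.4, 187.8, 312.6]
ee_rot: [179.8, 0.2, 128.1]
force: [0.3, -0.3, -0.3]
gripper_width: 90.9
gripper_force: 0.0
```

Call:
apply_moves(delta_pos=[[0.4,-1,0.2],[0.4,-1,0.2],[0.4,-1,0.2],[0.4,-1,0.2]], rot=[[0,0,-0.26],[0,0,-0.26],[0,0,-0.26],[0,0,-0.26]], hand=[1,1,1,1])

```text
time_s: 2.97
ee_pos: [541.1, 65.7, 335.2]
ee_rot: [179.8, 0.2, 105.6]
force: [0.0, -0.0, 0.0]
gripper_width: 91.2
gripper_force: 0.0
```

Call:
apply_moves(delta_pos=[[0.5,-1,0],[0.5,-1,0],[0.5,-1,0],[0.5,-1,0],[0.5,-1,0],[0.5,-1,0]], rot=[[0,0,-0.18],[0,0,-0.18],[0,0,-0.18],[0,0,-0.18],[0,0,-0.18],[0,0,-0.18]], hand=[1,1,1,1,1,1])

```text
time_s: 3.47
ee_pos: [598.7, -48.8, 333.5]
ee_rot: [-179.9, -0.1, 90.6]
force: [-0.2, 0.4, 0.3]
gripper_width: 91.2
gripper_force: 0.0
```

```bash
python3 - <<'E'
from h import *
np.set_printoptions(precision=1,suppress=True)
s=env.state();print(s["ee_pos"],s["ee_rot"],s["qpos"])
f=wrist();save(f,"w2.png")
for q,z in dict(press_top=180,press_seat=22,press=0,bracket_bore=50).items():
    for r in spotter.landmark_of(f,q)[:2]:
      p=np.array(r["position"]);print(q,round(r["score"],2),p,onz(f,p,z))
E
```

```text
[598.7 -48.8 333.5] [-179.9   -0.1   90.6] [-5.8 18.2 73.   0.1 89.  -6.4]
press_top 0.59 [379.4 125.5] [691.6  18.5 180. ]
press_seat 0.63 [238.6 144.9] [537.8 -16.4  22. ]
press 0.69 [343.2 121.9] [689.5  16.5   0. ]
bracket_bore 0.72 [226.  325.3] [ 514.5 -296.2   50. ]
bracket_bore 0.51 [131.9 144.9] [397.3 -15.3  50. ]
```

View pics/w2.png

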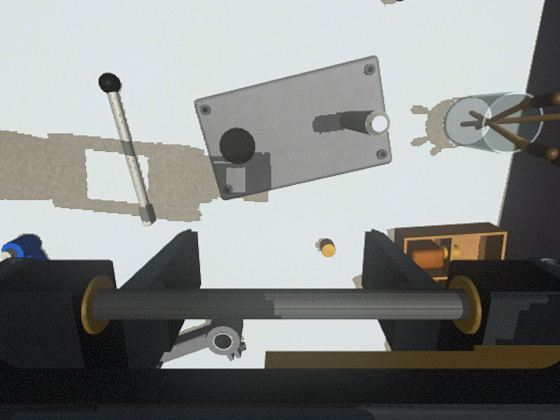

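```bash
python3 - <<'E'
from h import *
from scipy.optimize import least_squares
np.set_printoptions(precision=1,suppress=True)
f=wrist();g=cv2.cvtColor(f["pixels"],cv2.COLOR_RGB2GRAY)
# seat
m=(g[110:182,205:270]<52).astype(np.uint8);m=cv2.morphologyEx(m,cv2.MORPH_OPEN,np.ones((9,9)))
n,l,st,ce=cv2.connectedComponentsWithStats(m);k=1+st[1:,4].argmax();sp=ce[k]+[205,110];print("seat",sp,st[k],onz(f,sp,23))
# column top (15mm chamfered top + ring): bright
sub=g[100:145,355:400];m=(sub>200).astype(np.uint8)
n,l,st,ce=cv2.connectedComponentsWithStats(m);print(st[1:],ce[1:]+[355,100])
# plate mask -> min area quad
m=((g>70)&(g<185)).astype(np.uint8);m=cv2.morphologyEx(m,cv2.MORPH_OPEN,np.ones((3,3)))
c=np.array([[195,102],[376,56],[391,162],[222,199]],np.float32).reshape(-1,1,2)
W=np.array([onz(f,p,22)[:2] for p in c.reshape(-1,2)]);print(W)
loc=np.array([[-205,75],[55,75],[55,-75],[-205,-75.]])
def T(p,l):
    a=np.radians(p[2]);return l@np.array([[np.cos(a),np.sin(a)],[-np.sin(a),np.cos(a)]])+p[:2]
r=least_squares(lambda p:(T(p,loc)-W).ravel(),[690,20,15]);print(r.x,r.fun)
print("seat from corners",T(r.x,np.array([[-160,0.]])))
big=cv2.resize(f["pixels"][40:210,180:410],None,fx=3.4,fy=3.4,interpolation=cv2.INTER_NEAREST)[...,::-1].copy()
th=np.linspace(0,2*np.pi,50)
def dr(L,z,col): cv2.polylines(big,[((proj(f,np.c_[L,np.full(len(L),z)])-[180,40]+.5)*3.4).astype(np.int32)],True,col,1)
C=lambda x,r_:T(r.x,np.c_[x+r_*np.cos(th),r_*np.sin(th)])
dr(T(r.x,loc),22,(0,0,255));dr(C(-160,26),23,(0,255,0));dr(C(0,12),174,(255,0,0));dr(C(0,7.5),180,(0,0,255));dr(C(0,12),22,(0,255,255))
cv2.imwrite("pics/w2c.png",big)
E
```

```text
Traceback (most recent call last):
ValueError: attempt to get argmax of an empty sequence
```

```bash
cat > fitp.py <<'E'
from h import *
from scipy.optimize import least_squares
np.set_printoptions(precision=1,suppress=True)
f=wrist();g=cv2.cvtColor(f["pixels"],cv2.COLOR_RGB2GRAY)
sub=cv2.medianBlur(g,5)[100:190,205:275];print(sub.min(),np.percentile(sub,[10,30,50,70]))
m=(sub<60).astype(np.uint8);m=cv2.morphologyEx(m,cv2.MORPH_OPEN,np.ones((5,5)))
n,l,st,ce=cv2.connectedComponentsWithStats(m)
for k in range(1,n): print("seat",ce[k]+[205,100],st[k],onz(f,ce[k]+[205,100],23))
sub=g[100:145,355:400];m=(sub>200).astype(np.uint8)
n,l,st,ce=cv2.connectedComponentsWithStats(m);print(st[1:],ce[1:]+[355,100])
c=np.array([[195,102],[376,56],[391,162],[222,199]],float)
W=np.array([onz(f,p,22)[:2] for p in c]);print(W)
loc=np.array([[-205,75],[55,75],[55,-75],[-205,-75.]])
def T(p,l):
    a=np.radians(p[2]);return l@np.array([[np.cos(a),np.sin(a)],[-np.sin(a),np.cos(a)]])+p[:2]
r=least_squares(lambda p:(T(p,loc)-W).ravel(),[690,20,15]);print(r.x,r.fun)
print("seat from corners",T(r.x,np.array([[-160,0.]])))
big=cv2.resize(f["pixels"][40:210,180:410],None,fx=3.4,fy=3.4,interpolation=cv2.INTER_NEAREST)[...,::-1].copy()
th=np.linspace(0,2*np.pi,50)
def dr(L,z,col): cv2.polylines(big,[((proj(f,np.c_[L,np.full(len(L),z)])-[180,40]+.5)*3.4).astype(np.int32)],True,col,1)
C=lambda x,r_:T(r.x,np.c_[x+r_*np.cos(th),r_*np.sin(th)])
dr(T(r.x,loc),22,(0,0,255));dr(C(-160,26),23,(0,255,0));dr(C(0,12),174,(255,0,0));dr(C(0,7.5),180,(0,0,255));dr(C(0,12),22,(0,255,255))
cv2.imwrite("pics/w2c.png",big)
E
python3 fitp.py
```

```text
49 [ 59.  91. 145. 151.]
seat [238.5 148. ] [ 16  31  33  32 738] [538.1 -21.   23. ]
[[ 29   0  16  45 565]
 [ 16  16  16  16 186]] [[393.  120.2]
 [378.8 123.2]]
[[479.2  41.2]
 [724.5 102.7]
 [759.3 -38.7]
 [511.4 -97.3]]
[691.5  19.6  13.6] [-4.6  3.   2.8  2.8  3.3 -1.6 -1.4 -4.3]
seat from corners [[536.  -18.1]]
```

View pics/w2c.png

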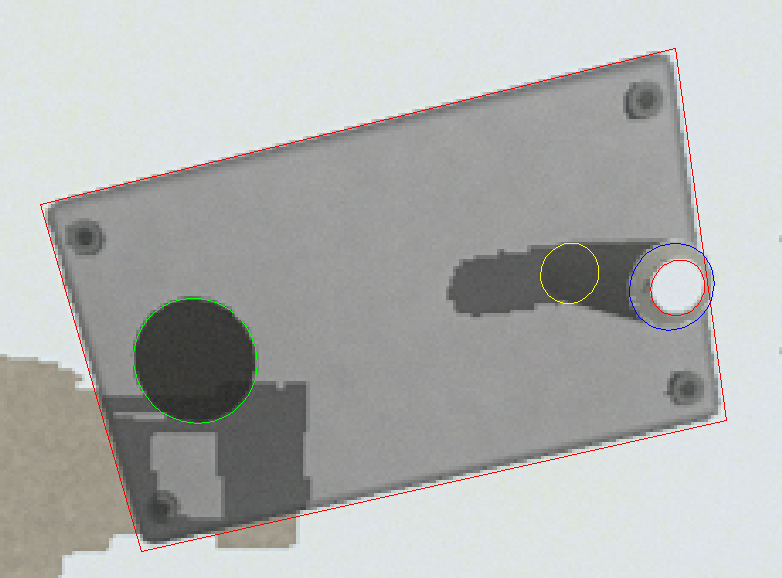

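Press: column at (691, 20), yaw about 13.7°, seat at (536, -18); the overlay matches the base, seat disc and column top. Now to the locator.

Call:
apply_moves(delta_pos=[[-0.4,1,0],[-0.4,1,0],[-0.4,1,0],[-0.4,1,0]], rot=[[0,0,0.23],[0,0,0.23],[0,0,0.23],[0,0,0.23]], hand=[1,1,1,1])

```text
time_s: 4.15
ee_pos: [548.3, 75.5, 334.7]
ee_rot: [180.0, -0.2, 110.8]
force: [-0.3, -0.6, 0.2]
gripper_width: 91.2
gripper_force: 0.0
```

Call:
apply_moves(delta_pos=[[-0.4,1,-0.4],[-0.4,1,-0.4],[-0.4,1,-0.4],[-0.4,1,-0.4]], rot=[[0,0,0.23],[0,0,0.23],[0,0,0.23],[0,0,0.23]], hand=[1,1,1,1])

```text
time_s: 4.48
ee_pos: [499.9, 193.6, 284.1]
ee_rot: [-179.9, -0.2, 130.5]
force: [-0.6, 0.1, 0.3]
gripper_width: 91.3
gripper_force: 0.0
```

Call:
apply_moves(delta_pos=[[-0.4,0.9,-1],[-0.4,0.9,-1],[-0.4,0.9,-1],[-0.4,0.9,-1],[-0.4,0.9,-1],[-0.4,0.9,-1]], rot=[[0,0,0.23],[0,0,0.23],[0,0,0.23],[0,0,0.23],[0,0,0.23],[0,0,0.23]], hand=[1,1,1,1,1,1])

```text
time_s: 4.98
ee_pos: [453.9, 298.3, 164.6]
ee_rot: [-179.8, -0.1, 150.0]
force: [0.7, -0.6, 0.2]
gripper_width: 91.4
gripper_force: 0.0
```

Call:
apply_moves(delta_pos=[[0,0,-0.5],[0,0,-0.9],[0,0,-0.9],[0,0,-0.9],[0,0,-0.9]], rot=[[0,0,0],[0,0,0],[0,0,0],[0,0,0],[0,0,0]], hand=[1,1,1,1,1])

```text
time_s: 5.4
ee_pos: [456.3, 297.4, 58.8]
ee_rot: [180.0, 0.0, 149.8]
force: [-0.3, 0.6, -0.1]
gripper_width: 91.0
gripper_force: 0.0
```

```bash
python3 - <<'E'
from h import *
np.set_printoptions(precision=1,suppress=True)
s=env.state();print(s["ee_pos"],s["ee_rot"],s["qpos"])
f=wrist();save(f,"w3.png")
L=loc_outline(454.5,299.5,150)
im=f["pixels"][...,::-1].astype(float);im=np.clip((im-120)*1.9,0,255).astype(np.uint8)
for l in L: cv2.polylines(im,[proj(f,l).astype(np.int32)],False,(0,0,255),1)
cv2.imwrite("pics/w3.png",im)
E
```

```text
[456.3 297.4  58.8] [180.    0.  149.8] [ 31.9  24.  105.9  -0.   50.1 -27.9]
```

View pics/w3.png

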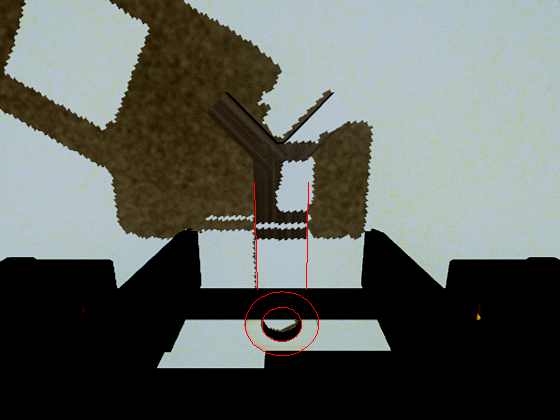

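Call:
apply_moves(delta_pos=[[0,0,-0.3],[0,0,-0.47],[0,0,-0.47],[0,0,-0.47]], rot=[[0,0,0],[0,0,0],[0,0,0],[0,0,0]], hand=[1,1,1,1])

```text
time_s: 5.78
ee_pos: [456.7, 298.6, 3.6]
ee_rot: [179.8, 0.1, 149.8]
force: [0.2, 0.2, -0.3]
gripper_width: 91.2
gripper_force: 0.0
```

Call:
apply_moves(delta_pos=[[0,0,0],[0,0,0],[0,0,0],[0,0,0],[0,0,0],[0,0,0],[0,0,0],[0,0,0],[0,0,0],[0,0,0]], rot=[[0,0,0],[0,0,0],[0,0,0],[0,0,0],[0,0,0],[0,0,0],[0,0,0],[0,0,0],[0,0,0],[0,0,0]], hand=[0.2,0.2,0.2,0.2,0.2,0.2,0.2,0.2,0.2,0.2], newtons=35)

```text
time_s: 6.62
ee_pos: [454.9, 298.0, 1.5]
ee_rot: [-180.0, -0.0, 149.9]
force: [-0.7, -0.3, 0.4]
gripper_width: 35.7
gripper_force: 35.0
```

Call:
apply_moves(delta_pos=[[0,0,0.15],[0,0,0.4],[0,0,0.7],[0,0,1],[0,0,1]], rot=[[0,0,0],[0,0,0],[0,0,0],[0,0,0],[0,0,0]], hand=[0.2,0.2,0.2,0.2,0.2])

```text
time_s: 7.03
ee_pos: [458.6, 300.3, 128.1]
ee_rot: [179.3, 0.3, 149.9]
force: [1.5, 1.7, -2.6]
gripper_width: 35.6
gripper_force: 35.0
```

Call:
apply_moves(delta_pos=[[0.1,-0.2,0.2],[0.2,-0.4,0.43],[0.3,-0.6,0.65],[0.4,-0.8,0.86],[0.4,-0.8,0.86]], rot=[[0,0,0.04],[0,0,0.08],[0,0,0.12],[0,0,0.17],[0,0,0.17]], hand=[0.2,0.2,0.2,0.2,0.2])

```text
time_s: 7.45
ee_pos: [507.1, 199.1, 229.1]
ee_rot: [179.8, 0.5, 164.4]
force: [0.6, 1.5, -2.0]
gripper_width: 36.0
gripper_force: 35.0
```

Call:
apply_moves(delta_pos=[[0.12,-0.22,0],[0.24,-0.44,0],[0.36,-0.66,0],[0.45,-0.84,0],[0.45,-0.84,0]], rot=[[0,0,0.04],[0,0,0.08],[0,0,0.12],[0,0,0.17],[0,0,0.17]], hand=[0.2,0.2,0.2,0.2,0.2])

```text
time_s: 7.87
ee_pos: [558.1, 97.6, 222.8]
ee_rot: [-179.9, -0.1, 179.0]
force: [0.4, 0.3, -3.0]
gripper_width: 35.8
gripper_force: 35.0
```

Call:
apply_moves(delta_pos=[[0.12,-0.22,0],[0.24,-0.44,0],[0.36,-0.66,0],[0.47,-0.83,0],[0.47,-0.83,0],[0.47,-0.83,0],[0.47,-0.83,0],[0.47,-0.83,0]], rot=[[0,0,0.04],[0,0,0.08],[0,0,0.12],[0,0,0.17],[0,0,0.17],[0,0,0.17],[0,0,0.17],[0,0,0.17]], hand=[0.2,0.2,0.2,0.2,0.2,0.2,0.2,0.2])

```text
time_s: 8.53
ee_pos: [612.5, 2.8, 224.1]
ee_rot: [179.9, -0.1, -166.3]
force: [-0.4, 0.2, -2.5]
gripper_width: 35.7
gripper_force: 35.0
```

```bash
python3 - <<'E'
from h import *
np.set_printoptions(precision=1,suppress=True)
s=env.state();print(s["ee_pos"],s["ee_rot"],s["qpos"],s["force"])
fs={}
for n in("scene","side"):
    f=viewer.grab_frame(n);fs[n]=f
    for q in("press_top","locator_eye","locator_vee"):
        r=spotter.landmark_of(f,q)[:2];print(n,q,[(round(k["score"],2),np.array(k["position"])) for k in r])
    print("col proj",proj(f,[691,20,180]),"eye exp",proj(f,[691,20,s["ee_pos"][2]+10.5]))
f=fs["scene"];g=fs["side"]
z=s["ee_pos"][2]+10.5
def crop(f,X,k=4):
    c=proj(f,X)[0].astype(int);x0,y0=c-[48,60]
    im=cv2.resize(f["pixels"][y0:y0+120,x0:x0+96],None,fx=k,fy=k,interpolation=cv2.INTER_NEAREST)[...,::-1].copy()
    th=np.linspace(0,2*np.pi,60)
    for r,zz,col in((12,174,(255,0,0)),(7.5,180,(255,0,0)),(15,z,(0,0,255)),(28,z,(0,0,255))):
        P=np.c_[691+r*np.cos(th),20+r*np.sin(th),np.full(60,zz)]
        cv2.polylines(im,[((proj(f,P)-[x0,y0]+.5)*k).astype(np.int32)],True,col,1)
    return im
cv2.imwrite("pics/m1.png",np.hstack([crop(f,[691,20,200]),crop(g,[691,20,200])]))
E
```

```text
[612.5   2.8 224.1] [ 179.9   -0.1 -166.3] [  -0.8   21.5   83.4    0.    75.2 -104.6] [-0.4  0.2 -2.5]
scene press_top [(0.58, array([243.6, 258. ])), (0.23, array([259.9, 230.2]))]
scene locator_eye [(0.59, array([247.4, 250.3]))]
scene locator_vee [(0.61, array([271.3, 202.7]))]
col proj [[246.9 258.7]] eye exp [[245.7 248.3]]
side press_top [(0.66, array([340.9, 193.8]))]
side locator_eye [(0.6, array([341. , 183.4]))]
side locator_vee [(0.67, array([297.3, 196. ]))]
col proj [[340.2 193.2]] eye exp [[341.7 178.1]]
```

View pics/m1.png

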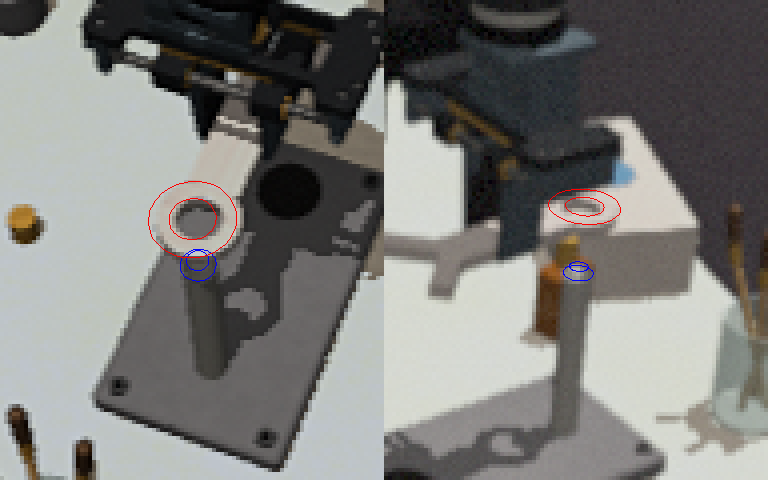

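Call:
apply_moves(delta_pos=[[0.01,0,-0.1],[0.01,0,-0.2],[0.01,0,-0.3],[0.01,0,-0.38],[0.01,0,-0.38]], rot=[[0,0,0],[0,0,0],[0,0,0],[0,0,0],[0,0,0]], hand=[0.2,0.2,0.2,0.2,0.2])

```text
time_s: 9.35
ee_pos: [613.2, 1.6, 176.9]
ee_rot: [179.9, -0.2, -166.3]
force: [-0.2, 0.2, -2.5]
gripper_width: 35.4
gripper_force: 35.0
```

Call:
apply_moves(delta_pos=[[0,0,-0.04],[0,0,-0.07],[0,0,-0.1],[0,0,-0.1]], rot=[[0,0,0],[0,0,0],[0,0,0],[0,0,0]], hand=[0.2,0.2,0.2,0.2])

```text
time_s: 9.68
ee_pos: [614.4, 1.6, 166.7]
ee_rot: [180.0, -0.0, -166.3]
force: [0.0, 0.6, -3.3]
gripper_width: 35.8
gripper_force: 35.0
```

```bash
cat > m.py <<'E'
from h import *
import sys
np.set_printoptions(precision=2,suppress=True)
s=env.state();print(s["ee_pos"],s["ee_rot"],s["force"],s["torque"])
z=s["ee_pos"][2]+10.5
def crop(f,X,k=6):
    c=proj(f,X)[0].astype(int);x0,y0=c-[32,45]
    im=cv2.resize(f["pixels"][y0:y0+90,x0:x0+64],None,fx=k,fy=k,interpolation=cv2.INTER_NEAREST)[...,::-1].copy()
    a=im.copy();th=np.linspace(0,2*np.pi,60)
    for r,zz,col in((12,174,(255,0,0)),(7.5,180,(255,0,0)),(15,z,(0,0,255)),(28,z,(0,0,255))):
        P=np.c_[691+r*np.cos(th),20+r*np.sin(th),np.full(60,zz)]
        cv2.polylines(im,[((proj(f,P)-[x0,y0]+.5)*k).astype(np.int32)],True,col,1)
    return np.hstack([im])
f=viewer.grab_frame("scene");g=viewer.grab_frame("side")
cv2.imwrite("pics/"+sys.argv[1],np.hstack([crop(f,[691,20,z]),crop(g,[691,20,z])]))
E
python3 m.py m2.png
```

```text
[614.37   1.6  166.73] [ 179.98   -0.04 -166.3 ] [ 0.04  0.59 -3.27] [ 0.04  0.08 -0.02]
```

Call:
apply_moves(delta_pos=[[0,0,-0.1],[0,0,-0.2],[0,0,-0.3],[0,0,-0.4],[0,0,-0.4]], rot=[[0,0,0],[0,0,0],[0,0,0],[0,0,0],[0,0,0]], hand=[0.2,0.2,0.2,0.2,0.2])

```text
time_s: 10.2
ee_pos: [613.2, 1.6, 117.1]
ee_rot: [179.9, -0.2, -166.3]
force: [-0.9, 0.3, -3.1]
gripper_width: 35.5
gripper_force: 35.0
```

Call:
apply_moves(delta_pos=[[0,0,-0.1],[0,0,-0.2],[0,0,-0.3],[0,0,-0.4],[0,0,-0.5],[0,0,-0.6],[0,0,-0.6]], rot=[[0,0,0],[0,0,0],[0,0,0],[0,0,0],[0,0,0],[0,0,0],[0,0,0]], hand=[0.2,0.2,0.2,0.2,0.2,0.2,0.2])

```text
time_s: 10.78
ee_pos: [613.6, 1.6, 45.8]
ee_rot: [179.9, -0.2, -166.3]
force: [-0.8, -0.1, -2.6]
gripper_width: 35.8
gripper_force: 35.0
```

Call:
apply_moves(delta_pos=[[0,0,-0.05],[0,0,-0.1],[0,0,-0.14],[0,0,-0.16],[0,0,-0.16],[0,0,-0.16],[0,0,-0.16]], rot=[[0,0,0],[0,0,0],[0,0,0],[0,0,0],[0,0,0],[0,0,0],[0,0,0]], hand=[0.2,0.2,0.2,0.2,0.2,0.2,0.2])

```text
time_s: 11.37
ee_pos: [614.9, 1.6, 28.3]
ee_rot: [-180.0, 0.0, -166.3]
force: [0.7, 0.2, -2.9]
gripper_width: 35.6
gripper_force: 35.0
```

Call:
apply_moves(delta_pos=[[0,0,-0.015],[0,0,-0.03],[0,0,-0.03],[0,0,-0.03]], rot=[[0,0,0],[0,0,0],[0,0,0],[0,0,0]], hand=[0.2,0.2,0.2,0.2])

```text
time_s: 11.7
ee_pos: [614.5, 1.6, 24.2]
ee_rot: [180.0, -0.0, -166.3]
force: [0.1, 0.2, -2.2]
gripper_width: 35.4
gripper_force: 35.0
```

Call:
apply_moves(delta_pos=[[0,0,-0.005],[0,0,-0.01],[0,0,-0.01],[0,0,-0.01]], rot=[[0,0,0],[0,0,0],[0,0,0],[0,0,0]], hand=[0.2,0.2,0.2,0.2])

```text
time_s: 12.03
ee_pos: [614.7, 1.6, 23.5]
ee_rot: [-180.0, 0.0, -166.3]
force: [-0.4, 0.1, 0.6]
gripper_width: 35.7
gripper_force: 35.0
```

Call:
apply_moves(delta_pos=[[0,0,-0.004],[0,0,-0.004],[0,0,-0.004],[0,0,-0.004]], rot=[[0,0,0],[0,0,0],[0,0,0],[0,0,0]], hand=[0.2,0.2,0.2,0.2])

```text
time_s: 12.37
ee_pos: [614.7, 1.6, 23.5]
ee_rot: [-180.0, 0.0, -166.3]
force: [-2.7, -0.2, 4.3]
gripper_width: 35.8
gripper_force: 35.0
```

```bash
python3 - <<'E'
from h import *
np.set_printoptions(precision=1,suppress=True)
s=env.state();print(s["force"],s["torque"],s["ee_pos"])
f=wrist();save(f,"w4.png")
for q,z in dict(locator_vee=22,press_seat=22,locator=22).items():
    for r in spotter.landmark_of(f,q)[:2]:
      p=np.array(r["position"]);print(q,round(r["score"],2),p,onz(f,p,z))
E
```

```text
[-2.7 -0.2  4.3] [-0.   0.4  0. ] [614.7   1.6  23.5]
press_seat 0.65 [279.5 102.9] [535.  -18.5  22. ]
locator 0.85 [281.7 255.2] [614.3   2.   22. ]
```

Call:
apply_moves(delta_pos=[[0,0,0],[0,0,0],[0,0,0],[0,0,0],[0,0,0],[0,0,0],[0,0,0],[0,0,0]], rot=[[0,0,0],[0,0,0],[0,0,0],[0,0,0],[0,0,0],[0,0,0],[0,0,0],[0,0,0]], hand=[0.5,0.6,0.7,0.8,0.9,0.9,0.9,0.9])

```text
time_s: 13.23
ee_pos: [614.6, 1.6, 22.6]
ee_rot: [180.0, -0.0, -166.3]
force: [-0.4, 1.2, 0.2]
gripper_width: 81.7
gripper_force: 0.0
```

Call:
apply_moves(delta_pos=[[0,0,0.1],[0,0,0.3],[0,0,0.6],[0,0,0.9],[0,0,1]], rot=[[0,0,0],[0,0,0],[0,0,0],[0,0,0],[0,0,0]], hand=[0.9,0.9,0.9,0.9,0.9])

```text
time_s: 13.65
ee_pos: [617.3, 1.5, 148.3]
ee_rot: [-179.9, 0.5, -166.3]
force: [0.4, 0.2, 0.6]
gripper_width: 82.1
gripper_force: 0.0
```

Call:
apply_moves(delta_pos=[[0,0,0.3],[0,0,0.6],[0,0,0.9],[0,0,1],[0,0,1]], rot=[[0,0,0],[0,0,0],[0,0,0],[0,0,0],[0,0,0]], hand=[1,1,1,1,1])

```text
time_s: 14.07
ee_pos: [616.4, 1.6, 267.3]
ee_rot: [-179.9, 0.5, -166.3]
force: [-1.2, -0.4, -1.0]
gripper_width: 91.5
gripper_force: 0.0
```

```bash
python3 - <<'E'
from h import *
np.set_printoptions(precision=1,suppress=True)
s=env.state();print(s["force"],s["ee_pos"],s["qpos"])
f=wrist();save(f,"w5.png")
for n,g in(("w",f),("scene",viewer.grab_frame("scene")),("side",viewer.grab_frame("side"))):
  for q,z in dict(locator_vee=22,press_seat=22,locator=22,locator_eye=22).items():
    for r in spotter.landmark_of(g,q)[:1]:
      p=np.array(r["position"]);print(n,q,round(r["score"],2),p,onz(g,p,z))
E
```

```text
[-1.2 -0.4 -1. ] [616.4   1.6 267.3] [  -0.9   20.4   78.9    0.    80.2 -104.6]
w locator_vee 0.85 [279.7 103.7] [534.4 -20.5  22. ]
w press_seat 0.86 [279.6 105.3] [536.2 -20.2  22. ]
w locator 0.59 [284.5 170.6] [611.3   4.4  22. ]
scene locator_vee 0.88 [268.5 241. ] [536.9 -20.2  22. ]
scene press_seat 0.85 [268.5 238.1] [528.  -26.4  22. ]
scene locator 0.61 [259.9 263.5] [617.5   3.6  22. ]
scene locator_eye 0.69 [247.1 284.4] [695.4  12.5  22. ]
side locator_vee 0.94 [297.6 252.1] [531.2 -38.5  22. ]
side press_seat 0.87 [296.8 252.1] [528.8 -37.8  22. ]
side locator 0.93 [318.8 242.4] [615.1 -10.5  22. ]
side locator_eye 0.89 [337.1 232.1] [696.1  25.3  22. ]
```

Call:
apply_moves(delta_pos=[[-0.45,-0.79,0],[-0.45,-0.79,0],[-0.45,-0.79,0],[-0.45,-0.79,0],[-0.45,-0.79,0],[-0.45,-0.79,0],[-0.45,-0.79,0]], rot=[[0,0,-0.49],[0,0,-0.49],[0,0,-0.49],[0,0,-0.49],[0,0,-0.49],[0,0,-0.49],[0,0,-0.49]], hand=[1,1,1,1,1,1,1])

```text
time_s: 15.4
ee_pos: [560.5, -93.5, 262.9]
ee_rot: [180.0, 0.0, 151.5]
force: [0.3, 0.6, -0.1]
gripper_width: 91.2
gripper_force: 0.0
```

Call:
apply_moves(delta_pos=[[-0.45,-0.79,0],[-0.45,-0.79,0],[-0.45,-0.79,0],[-0.45,-0.79,0],[-0.45,-0.79,0],[-0.45,-0.79,0],[-0.45,-0.79,0]], rot=[[0,0,-0.49],[0,0,-0.49],[0,0,-0.49],[0,0,-0.49],[0,0,-0.49],[0,0,-0.49],[0,0,-0.49]], hand=[1,1,1,1,1,1,1])

```text
time_s: 15.98
ee_pos: [506.6, -188.2, 262.8]
ee_rot: [180.0, 0.0, 109.5]
force: [-0.3, 0.6, -0.1]
gripper_width: 91.3
gripper_force: 0.0
```

Call:
apply_moves(delta_pos=[[-0.45,-0.79,0],[-0.45,-0.79,0],[-0.45,-0.79,0],[-0.45,-0.79,0],[-0.45,-0.79,0],[-0.45,-0.79,0],[-0.45,-0.79,0]], rot=[[0,0,-0.49],[0,0,-0.49],[0,0,-0.49],[0,0,-0.49],[0,0,-0.49],[0,0,-0.49],[0,0,-0.49]], hand=[1,1,1,1,1,1,1])

```text
time_s: 16.57
ee_pos: [452.6, -282.9, 262.7]
ee_rot: [180.0, 0.0, 67.5]
force: [0.1, 0.6, 0.1]
gripper_width: 91.2
gripper_force: 0.0
```

Call:
apply_moves(delta_pos=[[-0.45,-0.79,0],[-0.45,-0.79,0],[-0.45,-0.79,0],[-0.45,-0.79,0],[-0.45,-0.79,0],[-0.45,-0.79,0],[-0.45,-0.79,0],[-0.45,-0.79,0]], rot=[[0,0,-0.5],[0,0,-0.5],[0,0,-0.5],[0,0,-0.5],[0,0,-0.5],[0,0,-0.5],[0,0,-0.5],[0,0,-0.5]], hand=[1,1,1,1,1,1,1,1])

```text
time_s: 17.23
ee_pos: [398.8, -377.4, 262.7]
ee_rot: [180.0, 0.0, 24.8]
force: [0.0, 0.6, -0.4]
gripper_width: 91.0
gripper_force: 0.0
```

```bash
cat > b.py <<'E'
from h import *
import sys
from scipy.optimize import least_squares
np.set_printoptions(precision=1,suppress=True)
s=env.state();print(s["force"],s["ee_pos"],s["ee_rot"],s["qpos"])
f=wrist();save(f,sys.argv[1])
for q,z in dict(bracket_bore=0,bracket=0,bracket_ram=0).items():
    for r in spotter.landmark_of(f,q)[:2]:
      p=np.array(r["position"]);print(q,round(r["score"],2),p,onz(f,p,z))
for r in spotter.trace(f,"bracket")[:2]:print(round(r["score"],2),r["box"])
E
python3 b.py w6.png
```

```text
[ 0.   0.6 -0.4] [ 398.8 -377.4  262.7] [180.    0.   24.8] [-44.6  14.4  88.1  -0.   77.5  20.5]
bracket_bore 0.6 [278.5  76.3] [ 506.6 -324.5    0. ]
bracket_bore 0.58 [202.7 252.1] [ 251.  -324.4    0. ]
bracket 0.96 [278.5 120.7] [ 459.1 -346.4    0. ]
bracket 0.69 [167.  251.4] [ 230.9 -278.3    0. ]
bracket_ram 0.93 [ 90.6 241.2] [ 200.7 -176.2    0. ]
bracket_ram 0.8 [276.9 206.2] [ 356.3 -391.4    0. ]
0.98 [140.4, 258.8, 168.6, 53.3]
0.82 [285.7, 135.2, 73.6, 179.9]
```

```bash
cat >> h.py <<'E'
def br(im,f,x,y,yaw,off,k,zb=0):
    a=np.radians(yaw);M=np.array([[np.cos(a),np.sin(a)],[-np.sin(a),np.cos(a)]]);th=np.linspace(0,2*np.pi,60)
    C=lambda x0,r:np.c_[x0+r*np.cos(th),r*np.sin(th)]
    for l,z in((C(-52,28),50),(C(-52,14),50),(C(108,17),56),(np.array([[-24,13],[65,13.]]),34),(np.array([[-24,-13],[65,-13.]]),34)):
        P=np.c_[l@M+[x,y],np.full(len(l),z+zb)]
        cv2.polylines(im,[((proj(f,P)-off+.5)*k).astype(np.int32)],False,(0,0,255),1)
E
python3 - <<'E'
from h import *
f=wrist();im=cv2.resize(f["pixels"][30:240,190:370],None,fx=2.2,fy=2.2,interpolation=cv2.INTER_CUBIC)[...,::-1].copy()
i2=im.copy();br(i2,f,458,-347,204,[190,30],2.2)
cv2.imwrite("pics/w6c.png",np.hstack([im,i2]))
E
```

```text
(no output)
```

View pics/w6c.png

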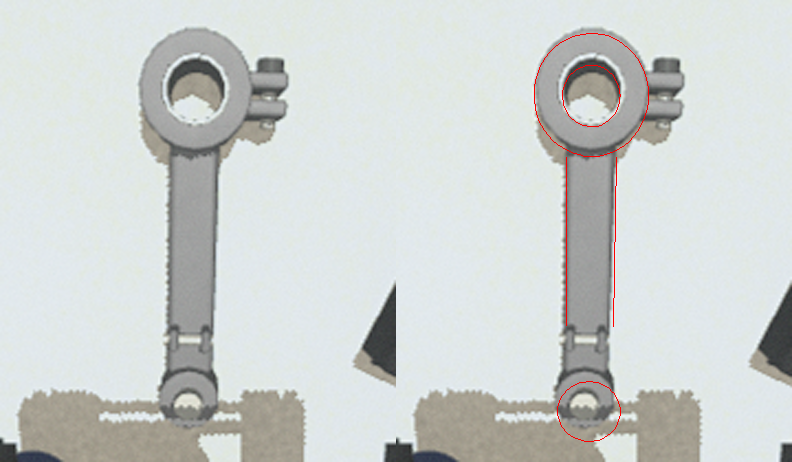

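The grey bracket (205,184 in scene) fits; the blue one is the look-alike. The crop shows the grey casting with hub, lugs and ram, aligned with the overlay to about 3 mm. Going to its balance point.

Call:
apply_moves(delta_pos=[[0.515,0.265,-0.6],[0.515,0.265,-1],[0.515,0.265,-1],[0.515,0.265,-1],[0.515,0.265,-1]], rot=[[0,0,-0.0175],[0,0,-0.0175],[0,0,-0.0175],[0,0,-0.0175],[0,0,-0.0175]], hand=[1,1,1,1,1])

```text
time_s: 17.95
ee_pos: [459.4, -343.3, 138.3]
ee_rot: [-179.6, 0.2, 23.1]
force: [0.8, 0.5, 0.2]
gripper_width: 91.2
gripper_force: 0.0
```

Call:
apply_moves(delta_pos=[[0,0,-0.35],[0,0,-0.65],[0,0,-0.65],[0,0,-0.65],[0,0,-0.65]], rot=[[0,0,0],[0,0,0],[0,0,0],[0,0,0],[0,0,0]], hand=[1,1,1,1,1])

```text
time_s: 18.37
ee_pos: [461.7, -347.3, 67.3]
ee_rot: [179.8, -0.1, 22.9]
force: [0.2, 0.1, 1.3]
gripper_width: 91.1
gripper_force: 0.0
```

```bash
python3 b.py w7.png; python3 - <<'E'
from h import *
# where web edges lie at rows near the fingers
f=wrist();print(proj(f,[[460.5+52*.918,-346+52*.396,50],[460.5,-346,34]]))
E
```

```text
[0.2 0.1 1.3] [ 461.7 -347.3   67.3] [179.8  -0.1  22.9] [-38.1  25.8 101.   -0.   52.9  29. ]
bracket_bore 0.57 [276.5 154.4] [ 506.8 -325.3    0. ]
bracket 0.92 [275.6 224.4] [ 457.8 -345.     0. ]
[[278.40083382 162.82212088]
 [279.27065882 238.37702063]]
```

```bash
python3 - <<'E'
from h import *
np.set_printoptions(precision=1,suppress=True)
f=wrist();g=cv2.cvtColor(f["pixels"],cv2.COLOR_RGB2GRAY)
c=proj(f,[[506.5,-325.5,50],[506.5+28,-325.5,50]]);print(c)
R=np.linalg.norm(c[1]-c[0])
for lo,hi in((.85,1.1),(.4,.62)):
    h=cv2.HoughCircles(cv2.GaussianBlur(g,(3,3),0)[80:235,190:370],cv2.HOUGH_GRADIENT,1,30,param1=90,param2=12,minRadius=int(R*lo),maxRadius=int(R*hi))
    if h is not None:
        for x,y,r in h[0][:2]:print(x+190,y+80,r,r/R*28,onz(f,(x+190,y+80),50))
E
```

```text
[[277.9 165.6]
 [297.8 118.3]]
277.5 161.5 47.6 26.01674906354327 [ 508.5 -324.4   50. ]
278.5 162.5 28.6 15.63191296206609 [ 508.2 -325.1   50. ]
348.5 150.5 24.9 13.60960215387038 [ 529.6 -358.6   50. ]
```

Call:
apply_moves(delta_pos=[[0,0,-0.2],[0,0,-0.4],[0,0,-0.51],[0,0,-0.51],[0,0,-0.51]], rot=[[0,0,0],[0,0,0],[0,0,0],[0,0,0],[0,0,0]], hand=[1,1,1,1,1])

```text
time_s: 19.13
ee_pos: [460.3, -345.7, 3.3]
ee_rot: [-180.0, 0.0, 22.9]
force: [0.1, 0.1, -0.2]
gripper_width: 91.2
gripper_force: 0.0
```

Call:
apply_moves(delta_pos=[[0,0,0],[0,0,0],[0,0,0],[0,0,0],[0,0,0],[0,0,0],[0,0,0],[0,0,0],[0,0,0],[0,0,0]], rot=[[0,0,0],[0,0,0],[0,0,0],[0,0,0],[0,0,0],[0,0,0],[0,0,0],[0,0,0],[0,0,0],[0,0,0]], hand=[0.1,0.1,0.1,0.1,0.1,0.1,0.1,0.1,0.1,0.1], newtons=50)

```text
time_s: 19.97
ee_pos: [460.4, -345.8, 3.5]
ee_rot: [180.0, 0.0, 22.9]
force: [0.3, 0.2, -0.5]
gripper_width: 27.0
gripper_force: 0.2
```

Call:
apply_moves(delta_pos=[[0,0,0],[0,0,0.05],[0,0,0.1],[0,0,0.15],[0,0,0.2],[0,0,0.25],[0,0,0.25],[0,0,0.25],[0,0,0.25],[0,0,0.25]], rot=[[0,0,0],[0,0,0],[0,0,0],[0,0,0],[0,0,0],[0,0,0],[0,0,0],[0,0,0],[0,0,0],[0,0,0]], hand=[0.1,0.1,0.1,0.1,0.1,0.1,0.1,0.1,0.1,0.1])

```text
time_s: 20.8
ee_pos: [460.1, -345.6, 33.2]
ee_rot: [-180.0, 0.0, 22.9]
force: [-0.3, -0.7, -5.2]
gripper_width: 25.3
gripper_force: 50.0
```

```bash
python3 - <<'E'
from h import *
np.set_printoptions(precision=2,suppress=True)
s=env.state();print(s["force"],s["torque"],s["ee_pos"],s["ee_rot"],s["qpos"])
R=Rot(s["ee_rot"]);print("tool torque",R.T@s["torque"])
E
```

```text
[-0.26 -0.65 -5.17] [-0.05  0.13  0.02] [ 460.09 -345.57   33.15] [-179.96    0.02   22.89] [-38.05  28.07 103.14  -0.    48.84  29.06]
tool torque [ 0.01 -0.13 -0.02]
```

```bash
cat > lev.py <<'E'
from h import *
np.set_printoptions(precision=2,suppress=True)
T=[];F=[]
for i in range(4):
    f=wrist();s=env.state();T.append(s["torque"]);F.append(s["force"])
p=s["ee_pos"];R=Rot(s["ee_rot"]);zb=p[2]-3.3;u=R[:,0]
print("F",np.mean(F,0),"T tool",R.T@np.mean(T,0),p,s["ee_rot"],s["gripper_width"])
g=cv2.cvtColor(f["pixels"],cv2.COLOR_RGB2GRAY)
b=p+u*48;b[2]=zb+50;c=proj(f,[b,b+[28,0,0]]);r=np.linalg.norm(c[1]-c[0]);x0,y0=(c[0]-1.7*r).astype(int);x0=max(x0,0);y0=max(y0,0);x1,y1=(c[0]+1.5*r).astype(int)
print("pred hub",c[0],r)
for lo,hi in((.85,1.15),(.42,.65)):
    h=cv2.HoughCircles(cv2.GaussianBlur(g,(3,3),0)[y0:y1,x0:x1],cv2.HOUGH_GRADIENT,1,30,param1=90,param2=12,minRadius=int(r*lo),maxRadius=int(r*hi))
    if h is not None:
        for x,y,q in h[0][:2]:w=onz(f,(x+x0,y+y0),zb+50);print(x+x0,y+y0,"r",q,q/r*28,w,"tool",R.T@(w-p))
save(f,"lev.png")
E
python3 lev.py
```

```text
F [ 0.45 -0.01 -6.06] T tool [-0.01 -0.16 -0.01] [ 460.27 -345.7    33.24] [-179.98    0.01   22.89] 25.59631212674786
pred hub [280.74 196.53] 74.97018554816471
280.5 181.5 r 72.1 26.928037359310114 [ 509.89 -324.65   79.94] tool [ 53.89  -0.11 -46.71]
300.5 208.5 r 67.7 25.284716860317097 [ 503.05 -335.99   79.94] tool [ 43.18   7.68 -46.71]
277.5 183.5 r 39.4 14.715183571419292 [ 508.73 -323.9    79.94] tool [ 53.11  -1.25 -46.71]
286.5 150.5 r 40.7 15.20070962916541 [ 521.54 -322.15   79.94] tool [ 65.59   2.12 -46.72]
```

```bash
cat > tri.py <<'E'
from h import *
np.set_printoptions(precision=1,suppress=True)
a=viewer.grab_frame("scene");b=viewer.grab_frame("side");s=env.state()
R=Rot(s["ee_rot"]);p=s["ee_pos"];u=-R[:,0];o=p.copy();o[2]-=3.3
E=dict(bracket_bore=o-52*u,bracket_ram=o+108*u,bracket=o)
for q,e in E.items():
    pp=[]
    for f in(a,b):
        L=[np.array(r["position"]) for r in spotter.landmark_of(f,q)]
        ex=proj(f,e)[0];L.sort(key=lambda x:np.linalg.norm(x-ex));pp.append(L[0] if L else ex+99)
        print(q,"exp",ex,"got",pp[-1])
    X,d=tri(a,pp[0],b,pp[1]);print("   tri",X,"gap",d,"expected",e)
E
python3 tri.py
```

```text
bracket_bore exp [199.9 191. ] got [204.1 188.7]
bracket_bore exp [325.2 315. ] got [322.9 319.4]
   tri [ 494.2 -327.9   22.5] gap 13.181304487301869 expected [ 508.3 -325.5   30. ]
bracket_ram exp [213.  157.1] got [283.5 157.7]
bracket_ram exp [279.8 345.4] got [281.8 347.3]
   tri [ 296.2 -254.6  -21. ] gap 241.200862806851 expected [ 360.9 -387.8   30. ]
bracket exp [204.3 179.5] got [204.7 179.5]
bracket exp [311.2 324.4] got [312.1 325.4]
   tri [ 460.4 -346.9   28.2] gap 4.208742877417069 expected [ 460.4 -345.8   30. ]
```

```bash
cat > iou.py <<'E'
from h import *
from scipy.optimize import minimize
from scipy.spatial.transform import Rotation as Ro
np.set_printoptions(precision=2,suppress=True)
th=np.linspace(0,2*np.pi,24)
cyl=lambda x,r,z0,z1:np.vstack([np.c_[x+r*np.cos(th),r*np.sin(th),np.full(24,z)] for z in(z0,z1)])
box=lambda x0,x1,w,z0,z1:np.array([[x,y,z] for x in(x0,x1) for y in(-w,w) for z in(z0,z1)],float)
parts=[cyl(-52,28,0,50),box(-30,70,13,4,34),box(65,100,15,0,52),cyl(108,17,0,56)]
s=env.state();R=Rot(s["ee_rot"]);p=s["ee_pos"];o=p.copy()
B=np.c_[-R[:,0],R[:,1],-R[:,2]]
if np.linalg.det(B)<0:B[:,1]*=-1
res={}
fs={n:viewer.grab_frame(n) for n in("side","scene")}
def ren(f,d,th_,roll=0):
    m=np.zeros((420,560),np.uint8);Q=Ro.from_euler('yx',[th_,roll],degrees=True).as_matrix()
    for P in parts:
        X=(B@(Q@(P-[0,0,22.1]).T)).T+p+np.array([0,0,18.8])
        h=cv2.convexHull(((proj(f,X)+d)*16).astype(np.int32).reshape(-1,1,2));cv2.fillConvexPoly(m,h,1,cv2.LINE_8,4)
    return m.astype(bool)
for n,f in fs.items():
    best=None
    L=spotter.trace(f,"bracket");c=proj(f,p)[0]
    L.sort(key=lambda r:np.hypot(r["box"][0]-c[0],r["box"][1]-c[1]));M=np.array(L[0]["mask"]);ys,xs=np.where(M)
    print(n,L[0]["score"],M.sum(),L[0]["box"])
    out=[]
    for t in np.arange(-12,12.1,1):
        sc=max(((ren(f,np.array([dx,dy]),t)&M).sum()/(ren(f,np.array([dx,dy]),t)|M).sum(),dx,dy) for dx in np.arange(-3,3.1,1) for dy in np.arange(-3,3.1,1))
        out.append((t,)+sc)
    print(np.array(out))
    m=ren(f,np.zeros(2),0);g=f["pixels"][...,::-1].copy();cv2.drawContours(g,cv2.findContours(m.astype(np.uint8),0,1)[0],-1,(0,0,255),1)
    x,y=c.astype(int);cv2.imwrite(f"pics/iou_{n}.png",cv2.resize(np.hstack([f["pixels"][y-55:y+65,x-50:x+50,::-1],g[y-55:y+65,x-50:x+50]]),None,fx=4,fy=4,interpolation=cv2.INTER_NEAREST))
E
python3 iou.py
```

```text
side 0.86 712 [307.6, 332.9, 63.8, 34.8]
[[-12.     0.42   0.     3.  ]
 [-11.     0.43   0.     3.  ]
 [-10.     0.43   0.     3.  ]
 [ -9.     0.44   0.     3.  ]
 [ -8.     0.44   0.     3.  ]
 [ -7.     0.45   0.     3.  ]
 [ -6.     0.44  -1.     3.  ]
 [ -5.     0.44  -1.     3.  ]
 [ -4.     0.44   0.     3.  ]
 [ -3.     0.44   1.     2.  ]
 [ -2.     0.44   1.     2.  ]
 [ -1.     0.44   1.     2.  ]
 [  0.     0.44   1.     2.  ]
 [  1.     0.43   1.     1.  ]
 [  2.     0.43   1.     1.  ]
 [  3.     0.43   1.     1.  ]
 [  4.     0.43   1.     1.  ]
 [  5.     0.43   0.     1.  ]
 [  6.     0.43   0.     0.  ]
 [  7.     0.43   0.     0.  ]
 [  8.     0.42   0.    -1.  ]
 [  9.     0.42   0.    -1.  ]
 [ 10.     0.43   0.    -1.  ]
 [ 11.     0.42   0.    -1.  ]
 [ 12.     0.42   0.    -1.  ]]
scene 0.97 390 [200.4, 173.6, 33.9, 51.1]
[[-12.     0.42  -2.    -1.  ]
 [-11.     0.42  -2.    -1.  ]
 [-10.     0.42  -2.    -1.  ]
 [ -9.     0.42  -1.    -1.  ]
 [ -8.     0.42  -1.    -1.  ]
 [ -7.     0.42  -1.    -1.  ]
 [ -6.     0.42  -1.     0.  ]
 [ -5.     0.42  -1.     0.  ]
 [ -4.     0.42  -1.     0.  ]
 [ -3.     0.42  -1.     1.  ]
 [ -2.     0.43  -1.     1.  ]
 [ -1.     0.43  -1.     1.  ]
 [  0.     0.43  -1.     1.  ]
 [  1.     0.43  -1.     1.  ]
 [  2.     0.44  -1.     1.  ]
 [  3.     0.44  -1.     2.  ]
 [  4.     0.44  -1.     2.  ]
 [  5.     0.44  -1.     2.  ]
 [  6.     0.45  -1.     2.  ]
 [  7.     0.44  -1.     2.  ]
 [  8.     0.44  -1.     2.  ]
 [  9.     0.45  -1.     2.  ]
 [ 10.     0.45  -1.     3.  ]
 [ 11.     0.45  -1.     3.  ]
 [ 12.     0.46  -1.     3.  ]]
```

Call:
apply_moves(delta_pos=[[0,0,-0.05],[0,0,-0.1],[0,0,-0.15],[0,0,-0.2],[0,0,-0.22],[0,0,-0.22],[0,0,-0.22]], rot=[[0,0,0],[0,0,0],[0,0,0],[0,0,0],[0,0,0],[0,0,0],[0,0,0]], hand=[0.1,0.1,0.1,0.1,0.1,0.1,0.1])

```text
time_s: 22.18
ee_pos: [460.3, -345.8, 6.8]
ee_rot: [-180.0, 0.0, 22.9]
force: [0.7, -0.3, -6.0]
gripper_width: 26.1
gripper_force: 50.0
```

Call:
apply_moves(delta_pos=[[0,0,-0.01],[0,0,-0.02],[0,0,-0.02],[0,0,-0.02]], rot=[[0,0,0],[0,0,0],[0,0,0],[0,0,0]], hand=[0.1,0.1,0.1,0.1])

```text
time_s: 22.52
ee_pos: [460.4, -345.8, 4.8]
ee_rot: [180.0, -0.0, 22.9]
force: [0.2, -0.2, -6.6]
gripper_width: 26.0
gripper_force: 50.0
```

```bash
python3 lev.py
```

```text
F [ 0.08  0.13 -6.13] T tool [ 0.   -0.14 -0.01] [ 460.45 -345.87    4.82] [179.98  -0.01  22.89] 25.76334370047842
pred hub [280.63 196.54] 74.87833243805952
280.5 180.5 r 70.9 26.51234313166358 [ 510.45 -324.71   51.52] tool [ 54.3   -0.03 -46.69]
304.5 201.5 r 65.4 24.455673398434794 [ 506.44 -336.5    51.52] tool [ 46.02   9.27 -46.69]
281.5 184.5 r 36.3 13.574019954016427 [ 509.17 -325.66   51.52] tool [ 52.75   0.35 -46.69]
294.5 154.5 r 41.9 15.66808453827545 [ 521.55 -325.68   51.52] tool [ 64.15   5.18 -46.69]
```

Call:
apply_moves(delta_pos=[[0,0,0.08],[0,0,0.2],[0,0,0.35],[0,0,0.5],[0,0,0.66],[0,0,0.82],[0,0,0.95],[0,0,1]], rot=[[0,0,0],[0,0,0],[0,0,0],[0,0,0],[0,0,0],[0,0,0],[0,0,0],[0,0,0]], hand=[0.1,0.1,0.1,0.1,0.1,0.1,0.1,0.1], newtons=60)

```text
time_s: 23.38
ee_pos: [461.5, -346.7, 128.0]
ee_rot: [179.7, -0.2, 22.9]
force: [1.2, -0.4, -4.9]
gripper_width: 25.9
gripper_force: 60.0
```

Call:
apply_moves(delta_pos=[[0.02,0.05,0.1],[0.07,0.15,0.25],[0.12,0.25,0.4],[0.18,0.36,0.55],[0.24,0.48,0.7],[0.3,0.6,0.78]], rot=[[0,0,0],[0,0,0],[0,0,0],[0,0,0],[0,0,0],[0,0,0]], hand=[0.1,0.1,0.1,0.1,0.1,0.1])

```text
time_s: 23.88
ee_pos: [497.0, -273.4, 220.4]
ee_rot: [179.9, -0.1, 22.9]
force: [0.1, -0.7, -5.3]
gripper_width: 25.5
gripper_force: 60.0
```

Call:
apply_moves(delta_pos=[[0.07,0.14,0],[0.14,0.28,0],[0.21,0.42,0],[0.28,0.56,0],[0.34,0.68,0],[0.4,0.8,0]], rot=[[0,0,-0.006],[0,0,-0.012],[0,0,-0.018],[0,0,-0.024],[0,0,-0.03],[0,0,-0.035]], hand=[0.1,0.1,0.1,0.1,0.1,0.1])

```text
time_s: 24.38
ee_pos: [544.1, -176.7, 217.9]
ee_rot: [-180.0, 0.1, 19.9]
force: [-0.0, -1.1, -5.8]
gripper_width: 25.7
gripper_force: 60.0
```

Call:
apply_moves(delta_pos=[[0.07,0.14,0],[0.14,0.28,0],[0.21,0.42,0],[0.28,0.56,0],[0.34,0.68,0],[0.4,0.8,0]], rot=[[0,0,-0.006],[0,0,-0.012],[0,0,-0.018],[0,0,-0.024],[0,0,-0.03],[0,0,-0.036]], hand=[0.1,0.1,0.1,0.1,0.1,0.1])

```text
time_s: 24.88
ee_pos: [592.1, -80.8, 217.7]
ee_rot: [-180.0, 0.1, 16.8]
force: [-0.4, 0.3, -6.0]
gripper_width: 26.1
gripper_force: 60.0
```

Call:
apply_moves(delta_pos=[[0.07,0.14,0],[0.14,0.28,0],[0.2,0.4,0],[0.26,0.52,0],[0.32,0.62,0],[0.36,0.69,0],[0.395,0.744,0],[0.395,0.744,0],[0.395,0.744,0],[0.395,0.744,0]], rot=[[0,0,-0.006],[0,0,-0.012],[0,0,-0.018],[0,0,-0.024],[0,0,-0.03],[0,0,-0.036],[0,0,-0.036],[0,0,-0.036],[0,0,-0.036],[0,0,-0.036]], hand=[0.1,0.1,0.1,0.1,0.1,0.1,0.1,0.1,0.1,0.1])

```text
time_s: 25.72
ee_pos: [639.3, 6.8, 218.2]
ee_rot: [180.0, 0.1, 13.7]
force: [-0.1, -0.6, -5.8]
gripper_width: 25.8
gripper_force: 60.0
```

```bash
python3 lev.py; python3 - <<'E'
from h import *
s=env.state();R=Rot(s["ee_rot"]);p=s["ee_pos"];u=-R[:,0];o=p-u*0.5
yaw=np.degrees(np.arctan2(u[1],u[0]));print(yaw,"bore",o-52*u,"ram",o+108*u,s["qpos"])
out=[]
for n in("scene","side"):
    f=viewer.grab_frame(n);x,y=proj(f,[640,8,150])[0].astype(int);x0,y0=x-65,y-75
    im=cv2.resize(f["pixels"][y0:y0+150,x0:x0+130],None,fx=3,fy=3,interpolation=cv2.INTER_CUBIC)[...,::-1].copy()
    th=np.linspace(0,2*np.pi,60)
    def C(cx,cy,r,z):cv2.polylines(im,[((proj(f,np.c_[cx+r*np.cos(th),cy+r*np.sin(th),np.full(60,z)])-[x0,y0]+.5)*3).astype(np.int32)],True,(255,0,0),1)
    C(691,20,12,174);C(536,-18,26,22)
    br(im,f,o[0],o[1],yaw,np.array([x0,y0]),3,p[2]-3.4);out.append(im)
cv2.imwrite("pics/fin.png",np.hstack(out))
E
```

```text
F [-0.25 -0.23 -6.2 ] T tool [-0.05 -0.15 -0.  ] [639.54   6.86 218.45] [179.99   0.    13.65] 25.488776083999305
pred hub [280.72 196.43] 74.99172513094723
281.5 180.5 r 71.0 26.50959151197872 [692.32  19.38 265.15] tool [ 54.24   0.31 -46.7 ]
282.5 149.5 r 71.1 26.546928395088177 [703.76  21.78 265.15] tool [ 65.93   0.68 -46.7 ]
280.5 186.5 r 43.2 16.12977990905203 [689.97  19.2  265.15] tool [ 51.91  -0.07 -46.7 ]
297.5 158.5 r 44.1 16.465816129969507 [701.85  15.55 265.15] tool [ 62.6    6.28 -46.7 ]
-166.34587166148157 bore [690.55532843  19.25338781 218.4520281 ] ram [535.07718076 -18.51625004 218.45930418] [-4.08526947e-01  2.40665280e+01  8.01070966e+01 -1.40816396e-02
  7.58256420e+01  7.59407925e+01]
```

View pics/fin.png

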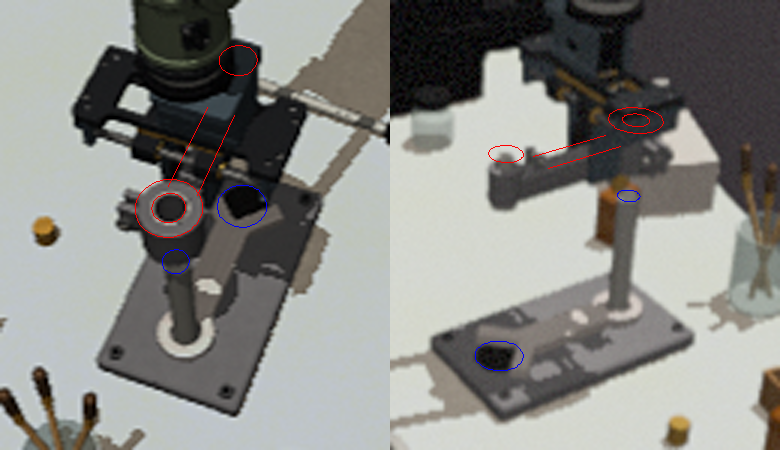

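The last view shows the plate flat on the base, its eye round the column and its V at the seat. The arm is level: the hub matches the overlay at (169,208) and the ram at (507,154). I'll make a small trim, let it settle, then hand in.

Call:
apply_moves(delta_pos=[[0.003,0.005,0],[0.003,0.005,0],[0.003,0.005,0],[0.003,0.005,0],[0.003,0.005,0],[0.003,0.005,0],[0.003,0.005,0],[0.003,0.005,0]], rot=[[0,0,0],[0,0,0],[0,0,0],[0,0,0],[0,0,0],[0,0,0],[0,0,0],[0,0,0]], hand=[0.1,0.1,0.1,0.1,0.1,0.1,0.1,0.1])

```text
time_s: 26.68
ee_pos: [640.2, 8.1, 218.3]
ee_rot: [180.0, 0.0, 13.7]
force: [-0.7, 0.0, -6.3]
gripper_width: 25.5
gripper_force: 60.0
```

```bash
python3 -c "
from h import *
s=env.state();print(s['ee_pos'],s['force'],s['gripper_force']);print(env.job_done())"
```

```text
[640.15149241   8.08718127 218.27432769] [-0.74083114  0.03678284 -6.2603476 ] 59.99575138092041
the job is handed in; nothing more can be done
None
```

The job is handed in at about 27 s: the locating plate lies on the base, eye over the column and V around the seat, and the grey head arm is held level by its balance point, with its bore above the column about 35 mm clear and its ram over the seat; the hand-in gave no verdict.

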